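# Snap the carving gouge into the sloped tool rack

### The arm

A 7-joint arm with a two-finger parallel gripper is mounted at the origin on the work surface. World frame = base frame: x ahead of the robot, y to its left, z up, the work surface at z = 0. Lengths are in m, angles in rad, forces in N, time in s.
With the tool pointing down it reaches from about 0.4 to 0.85 m from the base axis. Payload 4.5 kg.
Tool frame: the origin (TCP) lies midway between the tips of the shut fingers; the grasp point (between the pads) lies 19 mm behind it; z points along the fingers, y is the line along which they close (so a half turn about z gives the same grasp; the last joint's range is limited). The gripper opens to 88 mm and grips with 3 to 60 N. Pads are 18 mm wide; open, the fingers measure 123 mm over their backs; the gripper's body (75 mm by 187 mm) begins 45 mm behind the grasp point.
Start: joints at [1.213, 0.689, -0.195, 1.565, 0.157, 0.902, -0.215], TCP at [0.239, -0.578, 0.239] pointing down, gripper open.
Joint ranges: [-3.01, 3.01], [-0.46, 2.08], [-1.47, 1.51], [0.13, 2.56], [-1, 4.14], [0.04, 2.09], [-2.66, 2.66]. Speed limits (rad/s): [2.57, 2.57, 3.14, 3.14, 3.14, 3.14, 3.14].

### API

Orientations are given as a unit quaternion [x, y, z, w].
In Python, from plant import r, eyes, finish_job gives the robot as it stands. The module is installed in compiled form; this text tells all that it offers.
- The arm moves only by the tool move_arm, never from a script. Its argument "motion" is a list of rows, each a list of 7 numbers: the shift along the tool's x, y, z in mm, then the turn, a rotation vector about the tool's x, y, z in degrees, then the closure, from 0 (fully open) to 1 (shut). A call has 1 to 5 rows; each row is the pose to reach, as a shift and turn from the pose commanded when the call began, along the tool's axes at that moment; what a row does not reach only later rows make up. A row lasts 1/8 s, in which the tool goes at most 62.5 mm and 10.7 degrees, less where a joint would pass 70% of its speed; a pose out of reach is approached as far as the arm can. A call with a gripper value outside its range is refused whole. The fingers move at their own pace and stop on an object; "newtons" is the grip in N (left out, the last holds). Time passes only in rows, so rows that repeat a pose let the fingers close. It gives the time, the measured TCP pose, the force, the opening and the grip force at its end, in the units of the state.
- r.get_state(): the state, without advancing time (a new reading comes with each control period).
- eyes.snapshot(name): name is "side" or "top"; returns a dict with "frame" (480x640x3 uint8, red, green, blue), "z_map" (480x640 float32, m along the optical axis (not along the pixel's ray), 0 where there is no reading), "intrinsics" (3x3 intrinsics, pixels), "world_to_cam" (4x4, takes a point from world to camera coordinates). Camera axes: x right, y down, z forward; pixel columns grow to the right and rows downward; lengths in m; the calibration is good to about 2 mm. A picture is of the moment at which its call begins.
- finish_job(): hands the job in; it is judged then, once.
The state is a dict: "clock": time; "q": joint angles; "qd": joint speeds; "joint_torque": joint torques, N m; "tool_pos": TCP position; "eef_rot": TCP orientation; "contact_force": force on the tool from outside, world axes, zero at the start; "moment": the same for the moment, N m; "opening": opening from 0.0 (shut) to 1.0 (fully open); "finger_force": force on a finger pad.
Only numpy, scipy, OpenCV 4.12 (cv2) and the standard library are available. Lean on these libraries where they do the work, as an engineer would, in place of code of your own. Each camera call takes 0.05 s, during which the arm holds its last target. There are 200 camera calls.

### The job

Take the carving gouge from its notched wooden rest and press its wooden handle into the two spring clips on the sloped tool rack until it snaps fully home in both, with the handle centred between the clips (the blade may point to either side). Let go of it, and leave the tin, the roll of tape and the yellow box where they are.

Things in the scene. Friction and masses are not known exactly. Their poses are not given: they have to be found in the camera images.
- gouge: Loose carving gouge, about 90 g: straight round dark wooden handle, 22 mm diameter, 120 mm long, then a brass ferrule (16 mm diameter, 12 mm long) and a thin steel blade (50 mm long, 8 mm diameter, 11 mm wide at the tip). Origin on the axis at the middle of the handle; x runs along the axis towards the blade: handle from x = -60 to +60 mm, blade tip at +122 mm.
- rest: Fixed wooden rest in which the gouge lies level at the start: base 140 x 70 x 10 mm, two V-notched uprights 12 mm thick (44 mm wide, 42 mm high) centred 47 mm either side of the middle, 82 mm clear between them. Origin at the centre of its underside, x along the gouge. The handle's axis lies 45 mm above the bench, its middle within 6 mm of midway between the uprights.
- rack: Fixed plywood tool rack, 150 x 210 mm on the bench. Its board (130 mm up the slope, 210 mm wide, middle of its face 125 mm above the bench) slopes 35 degrees, rising away from the robot's side, and carries two steel spring clips. Origin at the centre of its underside; x points horizontally the way the board rises, y across it.
- clip_seat (a point): Where the middle of the handle must end, midway between the two clips, about 153 mm above the bench and 34 mm off the board's face (only bare board below). z: the board's outward normal, 35 degrees from vertical, leaning to the rack's low side (the handle goes in along -z); y: level across the board, along the seated handle; x: up the slope. The rigid seats stop the handle at z = 0.
- clip_left (a point): Middle of one clip's seat, 38 mm from clip_seat along its +y, same axes; the twin clip is at -38 mm (62 mm clear between them). Each is 14 mm wide with two hinged springy fingers (at x = -14 and +14 mm) reaching to z = +20 mm: flared mouth 34 mm wide at the top, narrowing to 16 mm at z = +6 mm. Snapping the handle into both takes 8 to 15 N; they then hold it.
- tin: Bystander: tin, 66 mm diameter, 90 mm high, loose, near the far edge. Origin at the centre of its underside.
- tape: Bystander: roll of tape lying flat, 90 mm diameter, 25 mm high, loose, near the robot. Origin at the centre of its underside.
- cigar_box: Bystander: open yellow box 100 x 140 x 50 mm, loose, near the far edge. Origin at the centre of its underside.
Not all that is in view belongs to the job. What is meant by the gouge is not green or turquoise, and is the larger of those in its own colour.

How it is judged:
At the end, for the whole second after the job is handed in: The handle lies in both clips: its middle within 3 mm of the seat point up or down the slope and in depth and within 12 mm along the clips' line, its axis within 4 degrees of that line (blade either way), at rest (x of gouge in the frame of clip_seat between -0.003 and 0.003 m and z of gouge in the frame of clip_seat between -0.003 and 0.003 m and y of gouge in the frame of clip_seat between -0.012 and 0.012 m and angle between the x axis of gouge and the y axis of clip_seat, either way round below 0.07 rad and linear speed of gouge below 0.02 m/s); the robot touches nothing.
It fails at once if the tin, the tape or the yellow box is moved more than 30 mm (distance of any of tin, tape, cigar_box from where it was at the start of the episode above 0.03 m).
It also fails if it takes over 40 s, if anything falls off the work surface, if the arm or the gripper's body presses on something with over 40 N, if the wrist force passes 120 N, or if a joint passes its speed limit or range.

## Working session

There is one attempt and no reset: what is moved stays moved. The work goes in short steps, Python scripts to look and compute and a tool call to move; the robot and the scene stay as the last step left them, time stands still between calls to the robot, and variables do not carry over. Pictures are saved under pics/ and viewed, at most 10 in all, crops included, and the job is handed in when it is done.

Besides the shell and the picture viewer there is one more tool, called after "Call:" as name(argument=value, ...), one argument or row to a line, values as JSON. move_arm: Moves the arm, as the interface text tells. Its arguments: {"type":"object","properties":{"motion":{"type":"array","items":{"type":"array","items":{"type":"number"}}},"newtons":{"type":"number"}},"required":["motion"]}

```bash
mkdir -p pics; python3 - <<'E'
from plant import r, eyes
import cv2,numpy as np
for n in("top","side"):
    s=eyes.snapshot(n); cv2.imwrite(f"pics/{n}0.png",s["frame"][:,:,::-1]); np.savez(f"{n}0.npz",**s)
    print(n,s["intrinsics"].tolist(),np.round(s["world_to_cam"],3).tolist())
st=r.get_state();print(st["clock"],st["tool_pos"],st["eef_rot"],st["opening"])
E
```

```text
top [[508.651366601791, 0.0, 319.53650501029904], [0.0, 508.651366601791, 244.17436800965996], [0.0, 0.0, 1.0]] [[0.023, -0.999, 0.034, -0.012], [-0.983, -0.029, -0.179, 0.529], [0.18, -0.03, -0.983, 1.036], [0.0, 0.0, 0.0, 1.0]]
side [[470.1370203003181, 0.0, 326.1083646944343], [0.0, 470.1370203003181, 237.9385896128132], [0.0, 0.0, 1.0]] [[-0.911, -0.411, 0.01, 0.499], [-0.26, 0.558, -0.788, 0.227], [0.319, -0.721, -0.616, 0.835], [0.0, 0.0, 0.0, 1.0]]
0.1 [ 0.23838531 -0.57714482  0.23797883] [ 9.80868764e-01  1.94668370e-01 -2.31851881e-04 -7.99828928e-04] 1.0007114981418743
```

View pics/top0.png

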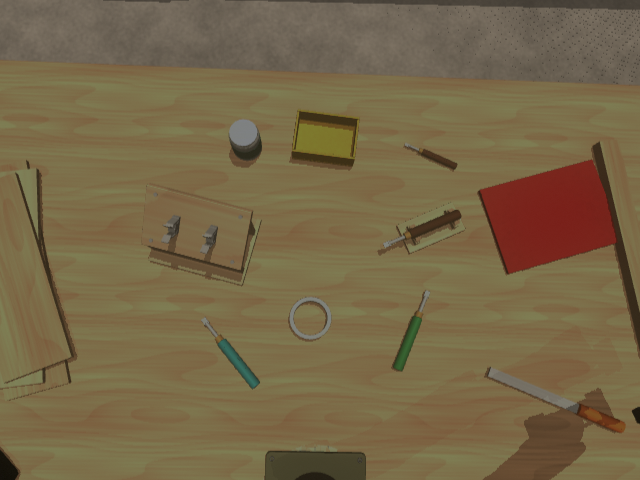

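View pics/side0.png

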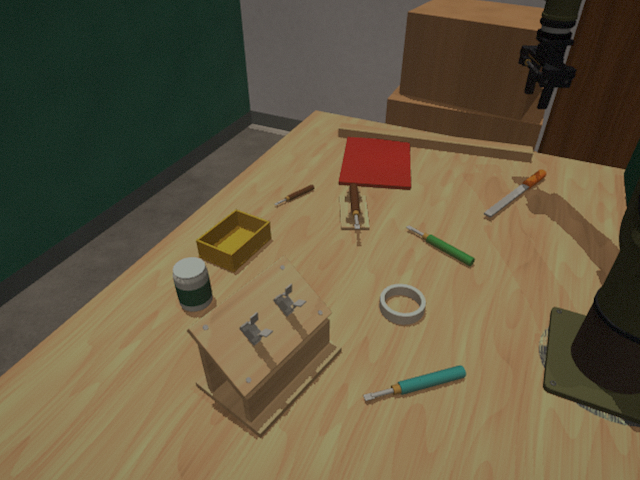

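The top view shows the gouge (larger brown one) with its handle at about (407,235)-(460,213) and the blade tip at (385,246). The rack board's corners are near (148,184), (253,210), (243,270) and (141,243), with clips at (171,229) and (210,238). The side view shows the same, with clips at (256,330) and (291,300).

```bash
cat > h.py <<'E'
import numpy as np,cv2
def load(n): 
    s=np.load(n); return s["frame"],s["z_map"],s["intrinsics"],s["world_to_cam"]
def cloud(z,K,T):
    v,u=np.mgrid[:480,:640]; P=np.stack([(u-K[0,2])/K[0,0]*z,(v-K[1,2])/K[1,1]*z,z],-1)
    return (P-T[:3,3])@T[:3,:3]
def ray(u,v,K,T,h):
    c=-T[:3,:3].T@T[:3,3]; d=T[:3,:3].T@np.array([(u-K[0,2])/K[0,0],(v-K[1,2])/K[1,1],1]); return c+d*(h-c[2])/d[2]
E
python3 - <<'E'
from h import *
np.set_printoptions(precision=4,suppress=True)
for n,roi,rr in(("top",(375,200,470,260),(130,170,270,300)),("side",(340,180,372,240),(185,255,345,420))):
    f,z,K,T=load(n+"0.npz"); W=cloud(z,K,T)
    x0,y0,x1,y1=roi; sub=f[y0:y1,x0:x1].astype(int); 
    m=((sub.sum(2)<230)&(sub[...,0]>sub[...,2]+15)).astype(np.uint8)
    h=W[y0:y1,x0:x1,2]; m2=((h>.035)&(h<.07)&(z[y0:y1,x0:x1]>0)).astype(np.uint8)
    for nm,mm in(("col",m),("depth",m2),("both",m&m2)):
        k,l,s,c=cv2.connectedComponentsWithStats(mm); i=1+s[1:,4].argmax()
        p=np.argwhere(l==i)[:,::-1].astype(np.float32)+[x0,y0]; 
        P=W[p[:,1].astype(int),p[:,0].astype(int)]
        G=np.array([ray(a,b,K,T,.045) for a,b in p]);g=G[:,:2].astype(np.float32)
        print(n,nm,s[i],"rect",cv2.minAreaRect(g), "maxz",np.percentile(P[:,2],[50,95]))
    # rack
    x0,y0,x1,y1=rr; P=W[y0:y1,x0:x1].reshape(-1,3); C=f[y0:y1,x0:x1].reshape(-1,3).astype(int)
    q=P[(P[:,2]>.06)&(P[:,2]<.2)]
    best=None; rng=np.random.default_rng(0)
    for _ in range(300):
        a=q[rng.choice(len(q),3,False)]; nn=np.cross(a[1]-a[0],a[2]-a[0]); nn/=np.linalg.norm(nn)+1e-12
        i=abs((q-a[0])@nn)<.003
        if best is None or i.sum()>best.sum(): best=i
    for _ in range(3):
        c=q[best].mean(0); nn=np.linalg.svd(q[best]-c)[2][2]; nn*=np.sign(nn[2]); best=abs((q-c)@nn)<.003
    Y=np.cross(nn,[0,0,1.]); Y/=np.linalg.norm(Y)
    X=np.cross(Y,nn); 
    if X[2]<0: X,Y=-X,-Y
    b=q[best]-c; R=cv2.minAreaRect(np.stack([b@X,b@Y],1).astype(np.float32))
    cen=c+X*R[0][0]+Y*R[0][1]
    print(n,"plane",nn,np.degrees(np.arccos(nn[2])),"rect",R,"cen",cen,"X",X,"Y",Y,"seat",cen+.034*nn,best.sum())
    d=P-cen; hh=d@nn; i=(hh>.02)&(hh<.07)&(abs(d@X)<.05)&(abs(d@Y)<.08)
    e=np.stack([d[i]@X,d[i]@Y,hh[i]],1)
    for sg in(-1,1):
        ee=e[e[:,1]*sg>0]; print("clip",len(ee),ee.mean(0),ee.min(0),ee.max(0))
E
```

```text
top col [  3  10  84  45 837] rect ((0.5599436163902283, -0.21355977654457092), (0.05208363011479378, 0.20261617004871368), 30.372648239135742) maxz [0.0513 0.0578]
top depth [  8   8  78  40 755] rect ((0.56810063123703, -0.2189769148826599), (0.03560571372509003, 0.18486317992210388), 24.778867721557617) maxz [0.0524 0.0579]
top both [ 28  10  58  30 577] rect ((0.5795350074768066, -0.2408023625612259), (0.02925708331167698, 0.1356430947780609), 23.912145614624023) maxz [0.0534 0.0581]
top plane [-0.5576  0.1329  0.8194] 34.97663922897332 rect ((-0.003964602947235107, 0.001248277723789215), (0.13203008472919464, 0.21023552119731903), 0.03456781804561615) cen [0.539  0.252  0.1253] X [ 0.797  -0.19    0.5732] Y [ 0.2319  0.9727 -0.    ] seat [0.52   0.2565 0.1532] 5406
clip 182 [-0.0015 -0.0384  0.0366] [-0.0193 -0.0454  0.02  ] [ 0.0187 -0.0306  0.0562]
clip 191 [-0.0012  0.0372  0.0359] [-0.0191  0.0305  0.0201] [0.0193 0.0456 0.0577]
side col [  0   0  32  44 544] rect ((0.5716609954833984, -0.24382218718528748), (0.08267751336097717, 0.19193719327449799), 25.192197799682617) maxz [0.031  0.0576]
side depth [  7   3  17  46 392] rect ((0.5728443264961243, -0.2242409586906433), (0.03579872101545334, 0.19619452953338623), 25.031526565551758) maxz [0.0527 0.0579]
side both [  8   3  13  37 264] rect ((0.5807415246963501, -0.2399590164422989), (0.025423457846045494, 0.16100358963012695), 25.121749877929688) maxz [0.0546 0.0582]
side plane [-0.5576  0.1338  0.8192] 34.99184136051986 rect ((0.0001602470874786377, -0.011541590094566345), (0.13007669150829315, 0.21174804866313934), 0.15422821044921875) cen [0.5389 0.2531 0.1256] X [ 0.7966 -0.1911  0.5735] Y [ 0.2333  0.9724 -0.    ] seat [0.5199 0.2577 0.1535] 9044
clip 245 [ 0.0001 -0.0371  0.0374] [-0.0186 -0.0461  0.02  ] [ 0.019  -0.0297  0.0554]
clip 283 [-0.0002  0.0389  0.0369] [-0.0186  0.0303  0.0201] [0.0187 0.0456 0.0559]
```

```bash
python3 - <<'E'
from h import *
np.set_printoptions(precision=4,suppress=True)
o=np.array([.575,-.23]); 
A=[]
for n in("top","side"):
    f,z,K,T=load(n+"0.npz"); W=cloud(z,K,T).reshape(-1,3); C=f.reshape(-1,3).astype(int)
    i=(abs(W[:,:2]-o)<.16).all(1)&(W[:,2]>.046)&(W[:,2]<.07); A.append(np.c_[W[i],C[i]])
    P=A[-1]
    for _ in range(4):
        c=P[:,:2].mean(0); d=np.linalg.svd(P[:,:2]-c)[2][0]; d*=np.sign(d[1]); e=np.array([-d[1],d[0]])
        P=P[abs((P[:,:2]-c)@e)<.014]
    print(n,c,d,np.degrees(np.arctan2(d[1],d[0])),len(P))
    D=np.array([-.418,.908]);D/=np.linalg.norm(D);E=np.array([-D[1],D[0]])
    s=(P[:,:2]-o)@D; t=(P[:,:2]-o)@E
    for a in np.arange(-.1,.16,.01):
        j=(s>=a)&(s<a+.01)
        if j.sum(): print(round(a*1e3),j.sum(),"t",np.round(1e3*np.array([t[j].min(),t[j].mean(),t[j].max()]),1),"z",np.round(np.percentile(P[j,2],95)*1e3,1),P[j,3:].mean(0).astype(int), "srange",np.round(s[j].min()*1e3,1),np.round(s[j].max()*1e3,1))
E
```

```text
top [ 0.5732 -0.2291] [-0.415   0.9098] 114.51719942770575 649
-80 22 t [-8.   1.4 10.3] z 56.6 [66 46 28] srange -76.5 -70.2
-70 44 t [-9.9  1.5 11.6] z 58.0 [65 45 28] srange -69.3 -60.1
-60 40 t [-9.6  1.1 10.4] z 57.0 [63 44 27] srange -59.9 -50.5
-50 44 t [-9.6  1.1 10.8] z 57.7 [63 45 28] srange -49.9 -40.4
-40 47 t [-9.9  1.5 11.3] z 57.8 [65 46 29] srange -39.9 -30.3
-30 43 t [-9.5  1.7 11.7] z 58.5 [64 46 29] srange -29.9 -20.0
-20 45 t [-10.    1.3  10.7] z 58.5 [64 46 28] srange -19.7 -10.1
-10 42 t [-9.3  1.6 11.5] z 58.1 [63 45 28] srange -9.7 -0.0
0 44 t [-9.1  1.7 11.7] z 59.2 [64 46 28] srange 0.3 9.8
10 43 t [-9.6  1.4 11.2] z 58.0 [64 46 29] srange 10.1 19.7
20 46 t [-9.2  1.3 11.3] z 58.0 [64 46 29] srange 20.0 30.0
30 46 t [-9.9  1.1 11.7] z 57.2 [64 46 29] srange 30.2 39.6
40 41 t [-8.1  1.  10.2] z 55.0 [88 67 37] srange 40.1 49.8
50 27 t [-6.3  1.4  7.7] z 55.4 [99 81 52] srange 50.0 59.8
60 15 t [-3.3  0.2  3.8] z 51.3 [111 107  95] srange 60.1 69.9
70 16 t [-3.2  0.9  4.6] z 50.7 [111 104  91] srange 70.6 79.8
80 16 t [-3.   0.7  4.1] z 51.2 [112 108  95] sra
[... 694 characters left out ...]
1] srange -9.5 -0.2
0 21 t [-9.4  0.5 10.2] z 58.1 [79 52 33] srange 0.9 9.7
10 19 t [-9.8 -0.8  9.4] z 57.4 [79 54 34] srange 10.4 19.5
20 18 t [-10.4  -1.8   8.8] z 57.4 [77 51 32] srange 20.1 29.6
30 23 t [-10.4   0.1  10.9] z 58.1 [80 54 34] srange 30.3 39.6
40 28 t [-8.6  0.2 10.3] z 57.1 [89 63 35] srange 40.2 49.2
50 25 t [-7.  -0.2  7.2] z 54.6 [107  83  46] srange 50.6 58.7
60 10 t [-3.  -0.4  4. ] z 51.8 [130 125 115] srange 61.2 69.9
70 7 t [-3.3 -0.1  3.8] z 51.3 [130 124 113] srange 71.9 78.7
80 9 t [-3.7  0.5  3.4] z 51.2 [128 121 112] srange 80.2 87.8
90 15 t [-4.3  0.4  5.1] z 49.9 [128 122 113] srange 90.5 99.9
100 8 t [-4.9 -1.5  4.3] z 49.2 [143 140 132] srange 100.1 106.8
```

```bash
cat >> h.py <<'E'
from scipy.spatial.transform import Rotation as Ro
def frame(ang,n): # tool x horizontal at angle (deg), tool z = -n
    z=-np.array(n,float); z/=np.linalg.norm(z); x=np.array([np.cos(np.radians(ang)),np.sin(np.radians(ang)),0]); x-=z*(x@z); x/=np.linalg.norm(x)
    return Ro.from_matrix(np.c_[x,np.cross(z,x),z])
def go(p,R,st):
    R0=Ro.from_quat(st["eef_rot"]); 
    print("shift",np.round(R0.inv().apply(np.array(p)-st["tool_pos"])*1e3,1),"turn",np.round((R0.inv()*R).as_rotvec(degrees=True),2),"F",np.round(st["contact_force"],1),"open",round(float(st["opening"]),3),"fg",st["finger_force"],"t",st["clock"])
G=np.array([.581,-.2448,.045]); DOWN=frame(114.7,[0,0,1])
N=np.array([-.5576,.1335,.8193]); SEAT=np.array([.520,.2570,.1533]); PRESS=frame(76.5,N)
E
python3 - <<'E'
from h import *; from plant import r
go(G+[0,0,.11],DOWN,r.get_state())
E
```

```text
shift [ 443.6 -176.2   83.2] turn [-8.000e-02 -7.000e-02 -9.225e+01] F [-0.5 -0.1  0.3] open 1.001 fg 0.0 t 0.1
```

Call:
move_arm(
  motion=[
    [50,-20,9,0,0,-10,0],
    [100,-40,18,0,0,-20,0],
    [150,-60,27,0,0,-30,0],
    [200,-80,36,0,0,-40,0],
    [250,-100,45,0,0,-50,0],
  ],
)

```text
clock: 0.72
tool_pos: [0.4324, -0.3885, 0.1932]
eef_rot: [0.805, 0.593, -0.0, -0.0]
contact_force: [1.1, -1.3, 0.0]
opening: 1.003
finger_force: 0.0
```

```bash
python3 - <<'E'
from h import *; from plant import r
go(G+[0,0,.11],DOWN,r.get_state())
E
```

```text
shift [181.3  99.4  38.2] turn [-2.000e-02 -1.000e-02 -4.194e+01] F [ 1.1 -1.3  0. ] open 1.003 fg 0.0 t 0.725
```

Call:
move_arm(
  motion=[
    [45,25,10,0,0,-10,0],
    [90,50,19,0,0,-20,0],
    [135,75,29,0,0,-30,0],
    [181,99,38,0,0,-40,0],
    [181,99,38,0,0,-42,0],
  ],
)

```text
clock: 1.35
tool_pos: [0.5834, -0.2411, 0.1549]
eef_rot: [0.537, 0.843, 0.002, -0.001]
contact_force: [-0.3, -0.7, 0.1]
opening: 0.999
finger_force: 0.0
```

```bash
python3 - <<'E'
from h import *; from plant import r,eyes
go(G-[0,0,.019],DOWN,r.get_state())
s=eyes.snapshot("top"); cv2.imwrite("pics/top1.png",s["frame"][150:300,340:540,::-1].repeat(3,0).repeat(3,1))
E
```

```text
shift [ -2.8  -4.1 128.9] turn [ 0.2  -0.21  0.29] F [-0.3 -0.7  0.1] open 0.999 fg 0.0 t 1.35
```

View pics/top1.png

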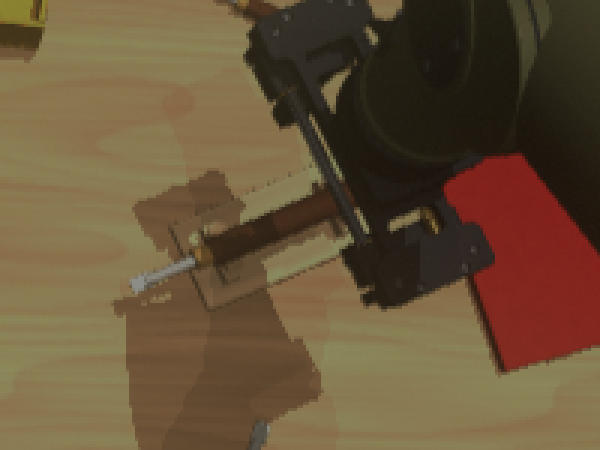

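The crop shows the gripper straddling the handle, perpendicular to it (jaws at about (355,180)). Descending part way, then settling.

Call:
move_arm(
  motion=[
    [0,0,45,0,0,0,0],
    [0,0,85,0,0,0,0],
    [0,0,85,0,0,0,0],
    [0,0,85,0,0,0,0],
  ],
)

```text
clock: 1.9
tool_pos: [0.5809, -0.2482, 0.0721]
eef_rot: [0.542, 0.84, -0.0, 0.001]
contact_force: [0.7, 0.1, -0.1]
opening: 0.997
finger_force: 0.0
```

```bash
python3 - <<'E'
from h import *; from plant import r
go(G-[0,0,.019],DOWN,r.get_state())
E
```

```text
shift [ 3.1  1.5 46.1] turn [ 0.06  0.09 -0.35] F [ 0.7  0.1 -0.1] open 0.997 fg 0.0 t 1.9
```

Call:
move_arm(
  motion=[
    [1,1,45,0,0,0,0],
    [1,1,45,0,0,0,0.5],
    [1,1,45,0,0,0,1],
    [1,1,45,0,0,0,1],
    [1,1,45,0,0,0,1],
  ],
  newtons=30,
)

```text
clock: 2.52
tool_pos: [0.5818, -0.2461, 0.027]
eef_rot: [0.541, 0.841, 0.0, 0.001]
contact_force: [0.0, 1.0, 0.5]
opening: 0.568
finger_force: 0.0
```

Call:
move_arm(
  motion=[
    [0,0,0,0,0,0,1],
    [0,0,0,0,0,0,1],
    [0,0,0,0,0,0,1],
  ],
  newtons=50,
)

```text
clock: 2.9
tool_pos: [0.5832, -0.2447, 0.0263]
eef_rot: [0.541, 0.841, 0.002, 0.002]
contact_force: [1.7, 0.3, -0.4]
opening: 0.232
finger_force: 48.4
```

Call:
move_arm(
  motion=[
    [0,0,-20,0,0,0,1],
    [0,0,-70,0,0,0,1],
    [0,0,-125,0,0,0,1],
    [0,0,-180,0,0,0,1],
    [0,0,-220,0,0,0,1],
  ],
)

```text
clock: 3.52
tool_pos: [0.5807, -0.2459, 0.2494]
eef_rot: [0.541, 0.841, -0.0, 0.001]
contact_force: [-0.2, -0.6, -1.8]
opening: 0.225
finger_force: 49.6
```

```bash
python3 - <<'E'
from h import *; from plant import r
go(SEAT+.101*N,PRESS,r.get_state()); print((SEAT+.101*N))
E
```

```text
shift [518.5 107.2  12.6] turn [-33.61 -11.49  36.76] F [-0.2 -0.6 -1.8] open 0.225 fg 49.6073180437088 t 3.525
[0.4636824 0.2704835 0.2360493]
```

Call:
move_arm(
  motion=[
    [50,10,1,-6.7,-2.3,7.4,1],
    [100,20,2,-13.4,-4.6,14.7,1],
    [155,32,3,-20.2,-6.9,22.1,1],
    [210,43,4,-26.9,-9.2,29.4,1],
    [265,54,5,-33.6,-11.5,36.8,1],
  ],
)

```text
clock: 4.15
tool_pos: [0.5433, -0.099, 0.2401]
eef_rot: [0.693, 0.695, 0.091, 0.17]
contact_force: [0.1, -0.3, -1.0]
opening: 0.228
finger_force: 49.6
```

```bash
python3 - <<'E'
from h import *; from plant import r
go(SEAT+.101*N,PRESS,r.get_state())
E
```

```text
shift [366.2 -66.9 -65.7] turn [-12.88  -0.26  14.01] F [ 0.1 -0.3 -1. ] open 0.228 fg 49.59894508123398 t 4.15
```

Call:
move_arm(
  motion=[
    [50,-9,-9,-2,0,2,1],
    [100,-18,-18,-5,0,5,1],
    [150,-27,-27,-7,0,8,1],
    [200,-37,-36,-10,0,11,1],
    [250,-46,-45,-12.9,-0.3,14,1],
  ],
)

```text
clock: 4.78
tool_pos: [0.5085, 0.0142, 0.2304]
eef_rot: [0.741, 0.618, 0.137, 0.225]
contact_force: [-0.3, 0.1, -1.9]
opening: 0.23
finger_force: 49.6
```

```bash
python3 - <<'E'
from h import *; from plant import r
go(SEAT+.101*N,PRESS,r.get_state())
E
```

```text
shift [241.1 -69.8 -68.4] turn [-4.69  2.58  4.06] F [-0.3  0.1 -1.9] open 0.23 fg 49.59334999322891 t 4.775
```

Call:
move_arm(
  motion=[
    [48,-14,-14,-1,0.5,1,1],
    [97,-28,-27,-2,1,2,1],
    [145,-42,-41,-3,1.5,3,1],
    [193,-56,-55,-4,2,4,1],
    [241,-70,-68,-4.7,2.6,4.1,1],
  ],
)

```text
clock: 5.4
tool_pos: [0.462, 0.2716, 0.2355]
eef_rot: [0.749, 0.592, 0.185, 0.234]
contact_force: [0.9, 0.3, -1.6]
opening: 0.233
finger_force: 49.6
```

```bash
python3 - <<'E'
from h import *; from plant import r
go(SEAT+.101*N,PRESS,r.get_state())
E
```

```text
shift [-0.6  1.9  0.7] turn [-0.22 -0.09  0.1 ] F [ 0.9  0.3 -1.6] open 0.233 fg 49.59086716175079 t 5.4
```

Call:
move_arm(
  motion=[
    [0,0,0,0,0,0,1],
    [0,0,30,0,0,0,1],
    [0,0,30,0,0,0,1],
    [0,0,30,0,0,0,1],
    [0,0,30,0,0,0,1],
  ],
)

```text
clock: 6.02
tool_pos: [0.4788, 0.2663, 0.2105]
eef_rot: [0.749, 0.592, 0.185, 0.234]
contact_force: [0.1, -1.1, -0.3]
opening: 0.232
finger_force: 49.6
```

```bash
cat > look.py <<'E'
from h import *; from plant import r,eyes; import sys
np.set_printoptions(precision=2,suppress=True)
Y=np.array([.2330,.9725,0]);X=np.cross(Y,N)
B=np.c_[X,Y,N/np.linalg.norm(N)]
for n in("top","side"):
    s=eyes.snapshot(n); f=s["frame"]; W=(cloud(s["z_map"],s["intrinsics"],s["world_to_cam"])-SEAT)@B*1e3
    C=f.astype(int); 
    m=(abs(W[...,1])<150)&(abs(W[...,0])<50)&(W[...,2]>-15)&(W[...,2]<140)&(s["z_map"]>0)
    brown=m&(C[...,0]>C[...,2]*1.6+8)
    k,l,st,c=cv2.connectedComponentsWithStats(brown.astype(np.uint8))
    print(n,"brown",brown.sum(),[tuple(x) for x in st[1:] if x[4]>30])
    P=W[brown]
    for a in range(-120,150,10):
        j=(P[:,1]>=a)&(P[:,1]<a+10)
        if j.sum()>2: print(a,j.sum(),"x",np.percentile(P[j,0],[3,50,97]),"z",np.percentile(P[j,2],[3,50,97]),C[brown][j].mean(0).astype(int))
    if len(sys.argv)>1:
        u0,v0=(120,150) if n=="top" else (160,200)
        cv2.imwrite(f"pics/{n}{sys.argv[1]}.png",f[v0:v0+200,u0:u0+260,::-1].repeat(3,0).repeat(3,1))
s=r.get_state(); go(SEAT-.019*N,PRESS,s); print("tcp in clip",(s["tool_pos"]-SEAT)@B*1e3)
E
python3 look.py 2
```

```text
top brown 378 [(np.int32(129), np.int32(242), np.int32(10), np.int32(10), np.int32(73)), (np.int32(180), np.int32(253), np.int32(26), np.int32(18), np.int32(300))]
-70 25 x [-8.06  0.34  6.88] z [83.36 93.66 99.08] [47 35 22]
-60 72 x [-10.57   3.19   9.15] z [ 87.62  98.99 102.67] [65 44 28]
-50 77 x [-9.81  2.95  8.71] z [ 88.1   98.76 102.7 ] [65 43 27]
-40 68 x [-8.82  2.87  8.83] z [ 87.37  98.72 102.9 ] [62 41 26]
-30 57 x [-10.2    3.82   8.6 ] z [ 87.23  97.97 102.56] [49 35 22]
-20 6 x [ 6.05  9.77 17.06] z [72.77 76.63 92.73] [59 47 30]
50 15 x [-6.26  1.71  7.56] z [ 91.59  96.93 101.37] [80 59 34]
60 54 x [-7.89  1.35  5.76] z [88.86 96.56 99.09] [120  91  49]
70 4 x [-5.9  -1.44  0.68] z [89.14 97.08 97.4 ] [117  95  61]
side brown 902 [(np.int32(304), np.int32(274), np.int32(16), np.int32(18), np.int32(78)), (np.int32(260), np.int32(285), np.int32(50), np.int32(45), np.int32(816))]
-30 37 x [-11.64  -2.25   7.55] z [ 93.54  98.83 101.77] [59 41 26]
-20 29 x [-11.25  -2.36   5.41] z [ 98.2  101.18 105.54] [64 43 29]
-10 59 x [-16.45  -2.54  14.41] z [ 94.34 100.08 122.54] [71 52 34]
0 106 x [-16.38  -1.55   9.06] z [ 79.9   99.63 108.02] [59 41 26]
10 98 x [-11.46  -1.53   8.11] z [ 94.5   99.96 102.18] [60 41 26]
20 102 x [-11.52  -1.96   7.59] z [ 93.95  99.62 102.53] [63 44 28]
30 95 x [-11.26  -1.42   7.34] z [ 94.05 100.2  102.22] [63 44 28]
40 115 x [-12.52  -1.72   8.26] z [ 91.77  99.76 102.41] [84 57 37]
50 133 x [-11.91  -2.06   7.9 ] z [ 90.07  98.89 102.1 ] [83 56 36]
60 88 x [-9.23 -1.68  5.35] z [92.72 97.11 99.82] [146 113  60]
70 39 x [-8.81 -1.86  4.95] z [86.25 94.24 98.44] [122  93  49]
shift [ 0.2  2.4 89.9] turn [-0.31 -0.12  0.12] F [-0.4  0.1 -0.8] open 0.236 fg 49.58829492330551 t 6.125
tcp in clip [-1.86 -0.36 70.93]
```

View pics/side2.png

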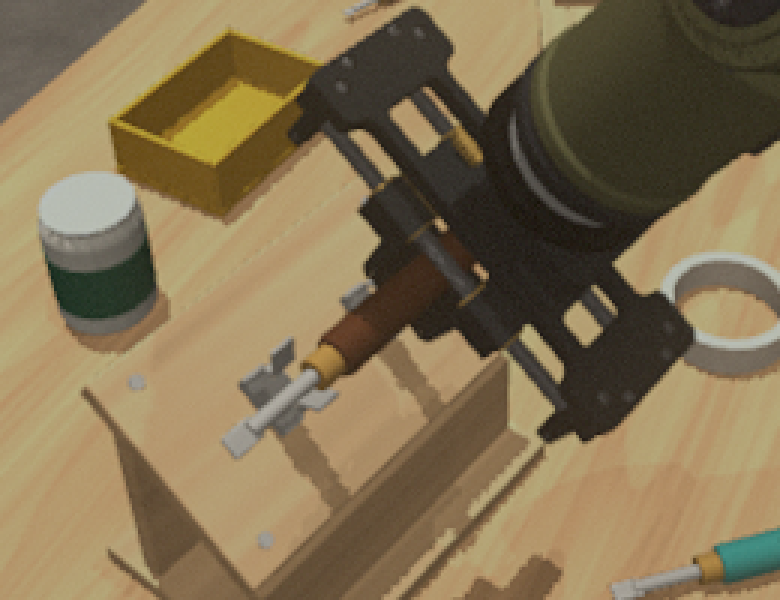

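The side crop shows the gouge held parallel to the clip line, over both clips; the blade is over the left clip (ferrule at (322,365)). A small lateral correction goes into the descent.

Call:
move_arm(
  motion=[
    [2,1.5,20,0,0,0,1],
    [2,1.5,45,0,0,0,1],
    [2,1.5,60,0,0,0,1],
    [2,1.5,60,0,0,0,1],
    [2,1.5,60,0,0,0,1],
  ],
  newtons=60,
)

```text
clock: 6.75
tool_pos: [0.5135, 0.2605, 0.1616]
eef_rot: [0.749, 0.592, 0.185, 0.233]
contact_force: [0.8, -0.8, -0.7]
opening: 0.225
finger_force: 59.5
```

```bash
python3 look.py 3
```

```text
top brown 465 [(np.int32(143), np.int32(228), np.int32(11), np.int32(10), np.int32(69)), (np.int32(158), np.int32(229), np.int32(7), np.int32(17), np.int32(58)), (np.int32(190), np.int32(239), np.int32(25), np.int32(17), np.int32(267))]
-60 72 x [-9.71  1.98  8.99] z [23.27 36.51 42.01] [63 44 28]
-50 67 x [-9.31  3.85  9.52] z [28.62 38.95 41.95] [67 45 29]
-40 74 x [-40.51   3.34  18.54] z [28.33 39.6  92.28] [64 43 27]
-30 87 x [-18.95   3.8   41.47] z [28.79 40.69 96.46] [59 44 27]
-20 17 x [-18.62  23.09  41.7 ] z [ 25.73  93.93 112.82] [59 47 28]
-10 11 x [ 7.68 12.65 28.61] z [ 10.4  101.57 117.16] [69 55 35]
0 8 x [ 4.21  7.85 11.52] z [105.9  113.64 116.32] [61 47 27]
10 56 x [22.79 34.43 41.73] z [ 85.99 105.   109.02] [77 60 33]
50 13 x [-2.66  3.52  8.43] z [30.   38.79 41.39] [64 44 27]
60 41 x [-6.44  1.9   6.43] z [29.05 37.08 39.86] [120  90  48]
70 15 x [-6.95  2.1   6.15] z [28.1  34.38 39.14] [122  94  52]
side brown 854 [(np.int32(287), np.int32(260), np.int32(10), np.int32(13), np.int32(68)), (np.int32(287), np.int32(294), np.int32(10), np.int32(12), np.int32(50)
[... 161 characters left out ...]
.41 39.9 ] z [ 41.56 100.82 108.52] [78 61 34]
0 75 x [-10.35  -0.65   9.13] z [32.   39.91 43.27] [56 38 24]
10 98 x [-18.32  -1.37   9.65] z [30.07 40.31 52.74] [58 40 25]
20 119 x [-41.2   -0.49  40.96] z [ 32.44  40.42 100.26] [67 48 31]
30 108 x [-18.04  -1.39  35.11] z [32.92 40.37 98.39] [64 45 29]
40 95 x [-10.44  -0.22   8.79] z [32.12 39.65 42.85] [76 49 32]
50 99 x [-10.17  -0.96   8.29] z [34.62 39.72 42.88] [80 51 33]
60 94 x [-9.08 -1.34  6.89] z [31.74 37.36 41.69] [119  88  48]
70 49 x [-8.18 -0.46  5.8 ] z [28.28 36.31 39.73] [131 100  52]
shift [-2.2  1.  30.1] turn [-0.31 -0.14  0.16] F [-0.3 -0.1 -0.6] open 0.227 fg 59.49443221092224 t 6.85
tcp in clip [-0.89  2.13 11.14]
```

Call:
move_arm(
  motion=[
    [0,0.5,8,0,0,0,1],
    [0,0.5,14,0,0,0,1],
    [0,0.5,20,0,0,0,1],
    [0,0.5,25,0,0,0,1],
    [0,0.5,28,0,0,0,1],
  ],
)

```text
clock: 7.48
tool_pos: [0.53, 0.256, 0.1379]
eef_rot: [0.749, 0.592, 0.184, 0.234]
contact_force: [-0.1, -0.8, -1.5]
opening: 0.227
finger_force: 59.5
```

```bash
python3 look.py | tail -8
```

```text
20 121 x [-41.88  -0.7   41.34] z [ 2.78 10.87 97.26] [65 47 30]
30 90 x [-28.71  -1.07  39.94] z [  6.88  10.97 137.5 ] [58 40 25]
40 80 x [-8.42 -0.    8.18] z [ 5.71 10.59 12.9 ] [75 48 31]
50 101 x [-10.04  -0.53   8.65] z [ 2.81  9.41 12.25] [76 48 31]
60 79 x [-8.75 -1.06  6.77] z [ 1.66  7.2  10.15] [129  97  52]
70 42 x [-7.97 -0.86  6.11] z [-3.56  5.47  9.58] [126  96  50]
shift [-1.2  0.6  0.3] turn [-0.36 -0.01  0.1 ] F [ 3.3  0.4 -5.3] open 0.226 fg 59.92438852787018 t 7.575
tcp in clip [ -0.58   1.18 -18.66]
```

The clips are now pulling the handle in. I'll press a little further, onto the rigid seats.

Call:
move_arm(
  motion=[
    [0,0,1,0,0,0,1],
    [0,0,2,0,0,0,1],
    [0,0,3,0,0,0,1],
    [0,0,3,0,0,0,1],
  ],
)

```text
clock: 8.07
tool_pos: [0.5307, 0.2557, 0.1368]
eef_rot: [0.749, 0.592, 0.185, 0.234]
contact_force: [-5.1, -1.6, 7.0]
opening: 0.232
finger_force: 58.7
```

```bash
python3 look.py | tail -8
```

```text
20 120 x [-41.87  -1.58  40.99] z [ 2.01 10.13 98.48] [66 48 30]
30 87 x [-17.43  -0.21  39.98] z [  5.86  10.49 137.89] [58 40 25]
40 76 x [-8.45 -0.62  7.09] z [ 6.31  9.84 11.56] [75 47 30]
50 96 x [-10.05  -0.49   8.5 ] z [ 2.31  8.64 11.96] [77 49 31]
60 80 x [-8.9  -0.53  6.76] z [1.76 6.65 9.89] [127  95  51]
70 42 x [-8.09 -1.39  6.1 ] z [-3.32  5.71  9.32] [127  96  51]
shift [-1.3  0.7 -0.7] turn [-0.29 -0.07  0.18] F [-5.  -2.8  7.9] open 0.225 fg 58.68247032165527 t 8.175
tcp in clip [ -0.67   1.33 -19.68]
```

Call:
move_arm(
  motion=[
    [0,0,2,0,0,0,1],
    [0,0,2,0,0,0,1],
    [0,0,0,0,0,0,1],
    [0,0,-2,0,0,0,0.4],
    [0,0,-2,0,0,0,0.4],
  ],
)

```text
clock: 8.8
tool_pos: [0.5304, 0.2565, 0.1376]
eef_rot: [0.749, 0.592, 0.185, 0.233]
contact_force: [0.6, 0.3, -0.5]
opening: 0.422
finger_force: 0.0
```

Call:
move_arm(
  motion=[
    [0,0,0,0,0,0,0.3],
    [0,0,0,0,0,0,0.3],
    [0,0,-20,0,0,0,0.3],
    [0,0,-60,0,0,0,0.3],
    [0,0,-110,0,0,0,0.3],
  ],
)

```text
clock: 9.43
tool_pos: [0.4688, 0.2702, 0.2282]
eef_rot: [0.749, 0.592, 0.184, 0.234]
contact_force: [0.3, 1.3, 1.0]
opening: 0.704
finger_force: 0.0
```

Call:
move_arm(
  motion=[
    [0,0,-40,0,0,0,0.3],
    [-50,0,-60,0,0,0,0.3],
    [-100,0,-60,0,0,0,0.3],
    [-150,0,-60,0,0,0,0.3],
    [-200,0,-60,0,0,0,0.3],
  ],
)

```text
clock: 10.05
tool_pos: [0.3968, 0.1101, 0.2726]
eef_rot: [0.748, 0.595, 0.171, 0.24]
contact_force: [-0.3, 1.9, -0.9]
opening: 0.701
finger_force: 0.0
```

```bash
python3 look.py 4
```

```text
top brown 699 [(np.int32(150), np.int32(223), np.int32(70), np.int32(26), np.int32(699))]
-60 68 x [-8.57  2.91  9.64] z [-4.2   7.57 12.1 ] [62 44 28]
-50 48 x [-7.35  3.6   9.93] z [ 1.    8.93 13.07] [64 44 28]
-40 40 x [-6.31  1.77  6.71] z [ 4.75  9.42 12.88] [63 44 28]
-30 57 x [-8.11  3.33  9.97] z [-2.31  8.27 12.36] [67 46 29]
-20 58 x [-8.17  3.96 10.05] z [-3.    8.25 12.33] [65 45 29]
-10 59 x [-8.98  3.95  9.92] z [-2.41  8.09 11.76] [66 46 29]
0 61 x [-8.2   2.88  9.69] z [-3.96  8.17 11.15] [65 45 29]
10 59 x [-8.45  4.84  9.56] z [-1.93  8.18 12.33] [66 46 29]
20 58 x [-8.31  3.03  9.46] z [-0.91  8.21 11.6 ] [64 45 28]
30 40 x [-3.78  2.08  8.27] z [ 2.65  8.62 13.  ] [62 44 28]
40 42 x [-6.03  1.29  7.83] z [ 6.4   9.21 13.51] [64 45 28]
50 56 x [-9.8   2.54  9.33] z [-0.34  8.06 12.41] [68 48 30]
60 38 x [-6.41  2.29  6.86] z [-2.38  6.2   8.93] [118  89  48]
70 13 x [-6.92 -1.49  5.84] z [2.8  4.98 9.03] [118  91  51]
side brown 1026 [(np.int32(237), np.int32(287), np.int32(67), np.int32(60), np.int32(1026))]
-60 49 x [-9.79 -0.27 10.27] z [ 0.36  9.49 12.23] [92 
[... 255 characters left out ...]
-10 80 x [-10.45  -0.57   9.62] z [ 2.62  8.97 12.26] [79 53 34]
0 90 x [-11.25  -0.58   9.52] z [ 1.35  9.38 12.07] [80 54 35]
10 85 x [-10.64  -0.69   9.4 ] z [ 2.15  9.14 12.67] [77 51 33]
20 86 x [-10.77  -0.59   9.39] z [ 0.57  9.36 11.96] [78 52 33]
30 73 x [-8.31 -0.21  7.23] z [ 6.78 10.04 12.59] [73 48 30]
40 72 x [-8.44 -0.78  7.44] z [ 6.35  9.74 12.41] [73 47 30]
50 95 x [-10.46  -1.2    8.68] z [ 2.69  9.44 12.11] [72 47 30]
60 85 x [-8.89 -0.62  7.36] z [0.95 6.88 9.77] [115  86  46]
70 46 x [-8.05 -0.43  6.08] z [-4.49  4.71  8.53] [119  90  47]
shift [171.    9.4 162.3] turn [-1.14  1.02  0.92] F [ 0.6  0.5 -0.8] open 0.699 fg 0.0 t 10.15
tcp in clip [  -3.46 -168.23  146.5 ]
```

View pics/side4.png

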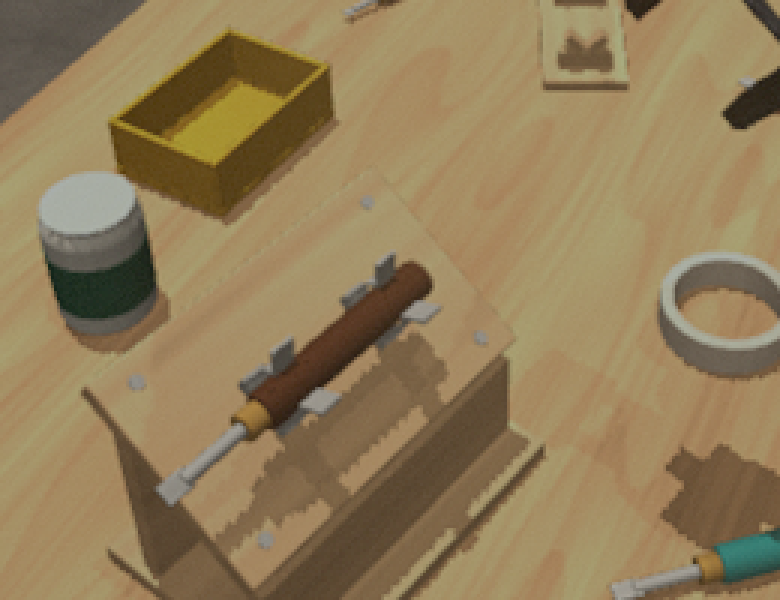

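The crop shows the handle seated in both clips (at (285,375) and (395,290)). It is level and centred (y from about -60 to +60 mm, top at z of about 12 mm), the gripper is clear, and the bystanders are unmoved.

Call:
move_arm(
  motion=[
    [0,0,0,0,0,0,0.3],
    [0,0,0,0,0,0,0.3],
    [0,0,0,0,0,0,0.3],
  ],
)

```text
clock: 10.52
tool_pos: [0.3973, 0.117, 0.2721]
eef_rot: [0.747, 0.597, 0.173, 0.236]
contact_force: [0.7, -0.2, -0.6]
opening: 0.701
finger_force: 0.0
```

```bash
python3 -c "
from plant import finish_job
print(finish_job())"
```

```text
the job is handed in; nothing more can be done
None
```

I pressed the gouge home in both clips, centred to within a few millimetres by the cameras, let go of it and handed the job in at about 10.5 s; the tin, tape and yellow box look unmoved, and no verdict was returned.

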